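Fit the jar-stop pin into the filling nest

ROBOT

A 6-joint arm with a two-finger parallel gripper is mounted at the origin on the work surface. World frame = base frame: x ahead of the robot, y to its left, z up, the work surface at z = 0. Lengths are in mm, angles in rad, forces in N, time in s.
With the tool pointing down it reaches from about 350 to 875 mm from the base axis. Payload 4.2 kg.
Tool frame: the origin (TCP) lies at the very end of the fingers, on their centre line; the grasp point (between the pads) lies 19 mm behind it; z points along the fingers, y is the line along which they close (so a half turn about z gives the same grasp; the last joint's range is limited). The gripper opens to 85 mm and grips with 20 to 120 N. Pads are 22 mm wide; open, the fingers measure 114 mm over their backs; the gripper's body (76 mm by 85 mm) begins 54 mm behind the grasp point. The pads swing forward as they close: fully open they stand 13 mm farther back than shut.
Start: joints at [1.442, 0.385, 0.008, 0, -1.194, -0.259], TCP at [236.312, 578.581, 231.312] pointing down, gripper open.
Joint ranges: [-3.14, 3.14], [-1.21, 2.06], [-1.07, 1.41], [-3.16, 2.05], [-2.99, -0.16], [-3.1, 3.1]. Speed limits (rad/s): [2.79, 2.79, 3.14, 3.14, 3.14, 3.14].

INTERFACE

Orientations are given as a unit quaternion [x, y, z, w].
In Python, from bench import arm gives the robot as it stands. The module is installed in compiled form; this text tells all that it offers.
- The arm moves only by the tool drive_tool, never from a script. Its argument "targets" is a list of rows, each a list of 5 numbers: the closure, from -1 (fully open) to 1 (shut), then the shift along the tool's x, y, z in mm, then the turn about the tool's z in degrees. In form: [[grip, tx, ty, tz, roll], ...]. A call has 1 to 12 rows; each row is the pose to reach, as a shift and turn from the pose commanded when the call began, along the tool's axes at that moment; what a row does not reach only later rows make up. A row lasts 1/10 s, in which the tool goes at most 50 mm and 8.59 degrees, less where a joint would pass 70% of its speed; a pose out of reach is approached as far as the arm can. A call with a gripper value outside its range is refused whole. The fingers move at their own pace and stop on an object; the grip force is fixed at half the most. Time passes only in rows, so rows that repeat a pose let the fingers close. It gives the time, the measured TCP pose, the force, the opening and the grip force at its end, in the units of the state.
- arm.read_state(): the state, without advancing time (a new reading comes with each control period).
- arm.get_image(name): name is "side" or "top" or "wrist"; returns the picture (420x560x3 uint8, blue, green, red); there is no depth.
- arm.camera_params(name): a dict with "fov_y" (degrees; the focal length in pixels is half the picture's height over the tangent of half this angle, whatever the lens; pixels are square), "cx", "cy" (the principal point, pixels), "rvec" (rotation vector, rad) and "tvec" (3), from world to camera coordinates, as OpenCV has them; the wrist camera has in their place "tool_from_camera" (4x4, takes a point from camera to tool coordinates, whose origin is the TCP and whose axes are the flange's). Camera axes: x right, y down, z forward; pixel columns grow to the right and rows downward; lengths in mm; the calibration is good to about 2 mm. The wrist camera is an equidistant fisheye: a pixel r from the principal point sees the ray r / f radians off the axis. A picture is of the moment at which its call begins: read the wrist's pose just before it. camera_params takes no time and is no camera call.
- arm.job_done(): hands the job in; it is judged then, once.
The state is a dict: "clock": time; "joints": joint angles; "joint_vel": joint speeds; "joint_efforts": joint torques, N m; "position": TCP position; "ee_rot": TCP orientation; "contact_force": force on the tool from outside, world axes, zero at the start; "wrist_torque": the same for the moment, N m; "gripper_width": finger opening in mm; "grasp_force": force on a finger pad.
Only numpy, scipy, OpenCV 4.12 (cv2) and the standard library are available. Lean on these libraries where they do the work, as an engineer would, in place of code of your own. Each camera call takes 0.05 s, during which the arm holds its last target. There are 200 camera calls.

TASK

Take the yellow-headed stop pin out of the white rack and fit it in the round steel boss of the jar nest: feel for the blind hole with the pin's tip, then press it straight in until its collar sits on the boss, and let go. Press gently, never harder than 50 N (about 5 kg) on the nest, and leave the red and black pins, the jars, the jug, the lids and the spanner where they are.

Things in the scene. Friction and masses are not known exactly. Their poses are not given: they have to be found in the camera images.
- pin: The stop pin to fit, 78 mm tall, about 90 g, loose, at first upright in one of the three holes of the rack (any of them). Origin: centre of its foot, z up to the head. From the foot up: steel shank 16 mm diameter, 1 mm chamfer at the foot; collar 26 mm diameter from 25 to 29 mm; shank; yellow head 28 mm diameter from 50 to 78 mm, to grip from above.
- pin_tip (a point): Centre of the yellow pin's foot.
- pin_head (a point): Centre of the yellow pin's head, 64 mm above the foot.
- rack: White plastic block fixed to the table, 210 x 60 x 32 mm high, with three 21 mm holes 20 mm deep in a row along its x axis, 70 mm apart, each with a pin standing loosely in it. Origin under its centre, z up.
- nest: Jar nest fixed to the table: aluminium plate 200 x 150 x 14 mm high, origin under its centre, z up. Two fixed posts with yellow sleeves, 26 mm diameter, 66 mm high, at x 65, y -50 and +50 mm. At x -45, y 0 the middle of a dark clamp ring (98 mm outside, 86 mm inside, top at 26 mm height); in it a round steel boss, 68 mm diameter, flat top at 54 mm height, with one vertical hole.
- nest_mid (a point): Middle of the clamp ring, at the height of the boss's top (54 mm over the table). The hole, 17.5 mm diameter, sharp-edged (no chamfer), is in the middle of the boss, but the boss is clamped fast off the ring's middle: the hole's axis lies 3 to 5.5 mm from this point, in any direction, different each time and not in the measured poses.
- nest_seat (a point): 25 mm below nest_mid: the height of the pin's foot when it is home, collar on the boss. In the hole, 5 mm below its mouth, is a black friction follower: the pin drops freely that far, then has to be pushed with 8 to 12 N, the follower sliding down ahead of it and staying where it is pushed, until the collar meets the boss.
- pin_red: Like the stop pin but with a red head; stays in the rack. Origin at the centre of its foot.
- pin_black: Like the stop pin but with a black head; stays in the rack. Origin at the centre of its foot.
- jar_a: Filled jar with yellow lid, 100 mm diameter, 150 mm high, origin under its centre. Leave alone.
- jar_b: Another jar of the same kind. Leave alone.
- jug: Steel mug, 90 mm diameter, 110 mm high, origin under its centre. Leave alone.
- lids: Stack of three yellow jar lids, 84 mm diameter, 40 mm high, origin under its centre. Leave alone.
- spanner: Spanner lying on the table, about 180 mm long. Leave alone.
Not all that is in view belongs to the job. What is shaped like the pin but blue is not meant.

How it is judged (in metres and radians):
On the way:
1. the yellow pin is lifted clear of the rack (z of pin_tip in the frame of rack above 0.042 m and contact force between the fingers and pin above 0.5 N), for 0.2 s.
At the end, for the whole second after the job is handed in: The yellow pin stands in the boss's hole, its foot at least 23 mm below the top of the boss (25 mm is fully home, collar on the boss) and within 10 mm sideways of the clamp ring's middle, upright within 0.08 rad, at rest and released (z of pin_tip in the frame of nest below 0.031 m and horizontal distance between pin_tip and nest_mid below 0.01 m and angle between pin's own z axis and vertical below 0.08 rad and linear speed of pin below 0.01 m/s and contact force between the fingers and pin below 0.1 N); the robot touches nothing.
It fails at once if the pin presses on the nest with more than 50 N (contact force between pin and nest above 50 N).
It fails at once if the gripper or arm presses on the nest with more than 50 N (contact force between any of the fingers, the arm and nest above 50 N).
It fails at once if the red or black pin, a jar, the jug, the lids or the spanner is moved by more than 30 mm (distance of any of pin_red, pin_black, jar_a, jar_b, jug, lids, spanner from where it was at the start of the episode above 0.03 m).
It also fails if it takes over 58 s, if anything falls off the work surface, if the arm or the gripper's body presses on something with over 40 N, if the wrist force passes 120 N, or if a joint passes its speed limit or range.

## Working session

There is one attempt and no reset: what is moved stays moved. The work goes in short steps, Python scripts to look and compute and a tool call to move; the robot and the scene stay as the last step left them, time stands still between calls to the robot, and variables do not carry over. Pictures are saved under pics/ and viewed, at most 13 in all, crops included, and the job is handed in when it is done.

Besides the shell and the picture viewer there is one more tool, called after "Call:" as a command line: name --pt "numbers of a row" for each row, then --argument value for the rest. drive_tool: Moves the arm, as the interface text tells. Its arguments: {"type":"object","properties":{"targets":{"type":"array","items":{"type":"array","items":{"type":"number"}}}},"required":["targets"]}

```bash
mkdir -p pics
cat > h.py <<'E'
import numpy as np, cv2
from scipy.spatial.transform import Rotation as R
from bench import arm
def plane(name,u,v,z,st=None):
    p=arm.camera_params(name); f=210/np.tan(np.radians(p["fov_y"])/2)
    x=np.array([u-p["cx"],v-p["cy"]])
    if "rvec" in p:
        Rm=cv2.Rodrigues(np.array(p["rvec"],float))[0]; t=np.array(p["tvec"],float).ravel()
        o=-Rm.T@t; d=Rm.T@np.array([x[0]/f,x[1]/f,1])
    else:
        T=np.array(p["tool_from_camera"]); r=np.hypot(*x); a=r/f
        d=np.array([*(np.sin(a)*x/max(r,1e-9)),np.cos(a)])
        W=R.from_quat(st["ee_rot"]).as_matrix()
        o=W@T[:3,3]+np.array(st["position"]); d=W@T[:3,:3]@d
    return o+d*(z-o[2])/d[2]
def proj(name,P):
    p=arm.camera_params(name); f=210/np.tan(np.radians(p["fov_y"])/2)
    K=np.array([[f,0,p["cx"]],[0,f,p["cy"]],[0,0,1.]])
    return cv2.projectPoints(np.array(P,float).reshape(-1,1,3),np.array(p["rvec"],float),np.array(p["tvec"],float),K,None)[0].reshape(-1,2)
E
python3 - <<'E'
from h import *
s=arm.read_state();print({k:np.round(v,3) for k,v in s.items()})
ims=[arm.get_image(n) for n in("top","side","wrist")]
for n,i in zip(("top","side","wrist"),ims): cv2.imwrite(f"pics/{n}0.png",i); print(n,arm.camera_params(n))
E
```

```text
{'clock': np.float64(0.0), 'joints': array([ 1.442e+00,  3.860e-01,  7.000e-03, -1.000e-03, -1.194e+00,
       -2.590e-01]), 'joint_vel': array([-0.001,  0.001,  0.002, -0.   , -0.   ,  0.001]), 'joint_efforts': array([-1.0000e-03, -3.9229e+01,  1.8840e+01,  4.1860e+00, -5.0000e-03,
       -0.0000e+00]), 'position': array([236.078, 578.075, 230.208]), 'ee_rot': array([ 0.981, -0.193, -0.   ,  0.001]), 'contact_force': array([ 0.257,  0.319, -0.682]), 'wrist_torque': array([-0.022,  0.034, -0.02 ]), 'grasp_force': np.float64(0.0), 'gripper_width': np.float64(85.197)}
top {'fov_y': 54.3466078224279, 'cx': 283.3760653128735, 'cy': 210.58422796491112, 'rvec': array([ 2.14535656, -2.16622199,  0.11465228]), 'tvec': array([  -2.05973746,  615.48342932, 1359.92834899])}
side {'fov_y': 45.21331034209659, 'cx': 277.9459952422497, 'cy': 216.66371919753658, 'rvec': array([ 0.4594968 , -2.69769696,  1.27339017]), 'tvec': array([ 567.13353886,  198.81204712, 1199.58228599])}
wrist {'fov_y': 65.70646984690485, 'cx': 280.3699697895356, 'cy': 212.2093045963734, 'tool_from_camera': array([[-3.61389582e-05, -9.59198028e-01, -2.82735110e-01,
         7.14471541e+01],
       [ 9.99999935e-01, -1.36140575e-04,  3.34046998e-04,
        -3.89501473e-01],
       [-3.58908942e-04, -2.82735080e-01,  9.59197970e-01,
        -1.41774623e+02],
       [ 0.00000000e+00,  0.00000000e+00,  0.00000000e+00,
         1.00000000e+00]])}
```

View pics/top0.png

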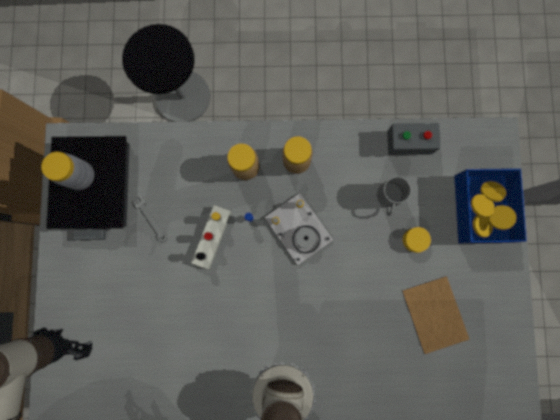

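View pics/side0.png

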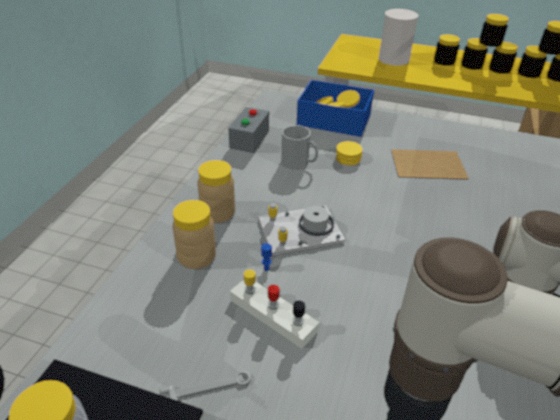

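Top view: the rack is around (210,237) with yellow (216,216), red (208,236) and black (201,256) pins. The blue decoy is at (249,216), the nest at (299,230) and the boss at (305,238). Next I'll enlarge both views.

Run:
```python
from h import *
t=cv2.imread("pics/top0.png");s=cv2.imread("pics/side0.png")
a=cv2.resize(t[190:275,185:345],None,fx=5,fy=5,interpolation=3)[:300*2]
cv2.imwrite("pics/topc.png",a)
cv2.imwrite("pics/sidec.png",cv2.resize(s[195:345,215:365],None,fx=4,fy=4,interpolation=3))
print(proj("top",[[236,578,231],[0,0,0],[500,0,0],[500,300,0]]))
for n,u,v,z in [("top",216,216,78+12),("side",249.5,274,90),("top",208,236,90),("top",201,256,90),("top",305.5,238,54),("side",316,213,54)]: print(n,u,v,plane(n,u,v,z).round(1))
```

```text
[[ 77.88231445 337.10700416]
 [282.75646889 395.72982918]
 [281.48403736 244.88683108]
 [195.16598007 245.69976585]]
top 216 216 [593.5 212.6  90. ]
side 249.5 274 [594.8 215.1  90. ]
top 208 236 [528.1 238.1  90. ]
top 201 256 [463.5 260.1  90. ]
top 305.5 238 [520.4 -81.3  54. ]
side 316 213 [522.4 -87.7  54. ]
```

View pics/topc.png

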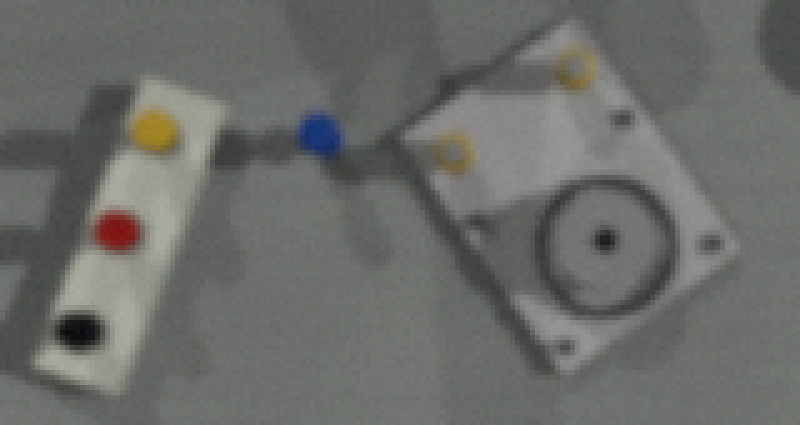

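View pics/sidec.png

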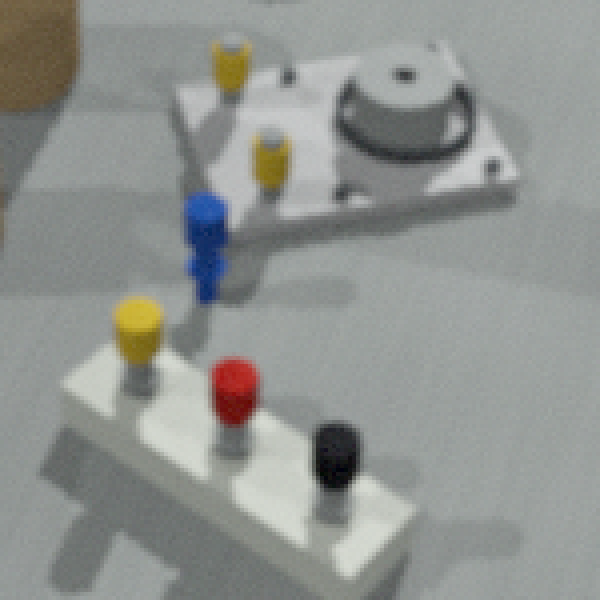

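View pics/wrist0.png

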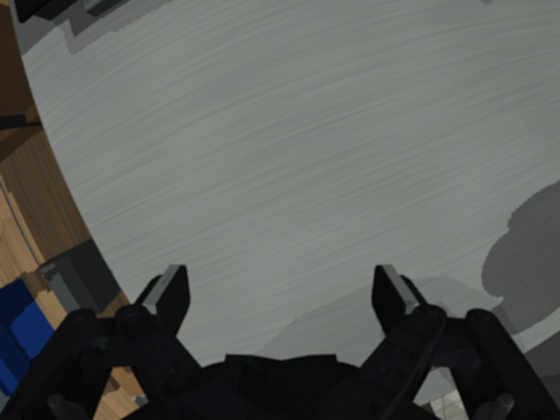

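Candidates:
- Yellow-headed pin in the white rack: top (216,216), side (249,274). It fits the description.
- Red pin at (208,236), black pin at (201,256).
- Blue look-alike outside the rack at (249,216).
- The nest's two posts with yellow sleeves, at (276,221) and (300,204).

The crops confirm the first one. It measures about (594,214), 70 mm from red as the rack spacing requires. The boss's dark hole shows at (306,238) in the top view. I'll move above the pin, since the tool's y axis is already square to the rack.

Call:
drive_tool --pt "-0.3 469 201 30 0" --pt "-0.3 469 201 30 0" --pt "-0.3 469 201 30 0" --pt "-0.3 469 201 30 0" --pt "-0.3 469 201 30 0" --pt "-0.3 469 201 30 0" --pt "-0.3 469 201 30 0" --pt "-0.3 469 201 30 0" --pt "-0.3 469 201 30 0" --pt "-0.3 469 201 30 0" --pt "-0.3 469 201 30 0" --pt "-0.3 469 201 30 0"

```text
clock: 1.35
position: [595.2, 213.4, 200.2]
ee_rot: [0.981, -0.194, -0.001, 0.001]
contact_force: [-0.9, -0.2, 0.6]
gripper_width: 55.5
grasp_force: 0.0
```

Run:
```python
from h import *
s=arm.read_state();im=arm.get_image("wrist");cv2.imwrite("pics/w1.png",im)
print(s["clock"],s["position"].round(1),s["ee_rot"].round(4),s["gripper_width"])
hsv=cv2.cvtColor(im,cv2.COLOR_BGR2HSV);m=cv2.inRange(hsv,(18,120,80),(35,255,255))
n,l,st,c=cv2.connectedComponentsWithStats(m)
for i in range(1,n):
    if st[i,4]>80: print(st[i],c[i].round(1),plane("wrist",*c[i],90,s).round(1))
```

```text
1.35 [595.2 213.4 200.2] [ 9.809e-01 -1.944e-01 -7.000e-04  6.000e-04] 55.494088189250206
[491  55  30  24 434] [502.9  67.4] [641.7 -22.2  90. ]
[448 127  29  25 407] [459.7 137. ] [595.9  47.5  90. ]
[262 187  33  38 980] [278.6 205.7] [598.1 213.9  90. ]
```

View pics/w1.png

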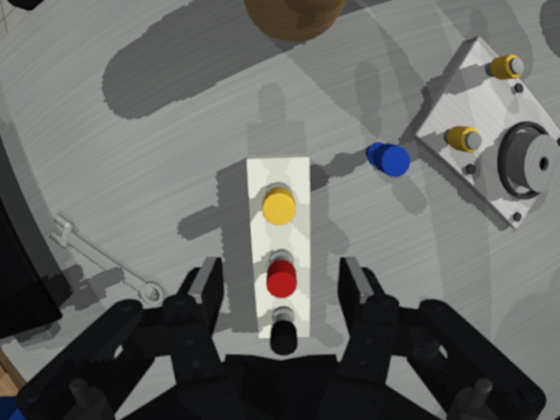

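The yellow pin's top is at (279,208), which puts the pin at about (595.5,214). That agrees with the top and side cameras to within 2 mm and lies directly under the TCP. I'll descend and grip.

Call:
drive_tool --pt "-0.3 0 0 45 0" --pt "-0.3 0 0 90 0" --pt "-0.3 0 0 125 0" --pt "-0.3 0 0 145 0" --pt "-0.3 0 0 145 0" --pt "1 0 0 145 0" --pt "1 0 0 145 0" --pt "1 0 0 145 0" --pt "1 0 0 145 0" --pt "1 0 0 145 0" --pt "1 0 0 145 0"

```text
clock: 2.5
position: [595.7, 216.3, 58.6]
ee_rot: [0.981, -0.192, 0.002, -0.002]
contact_force: [-1.2, 2.4, 6.0]
gripper_width: 26.4
grasp_force: 59.1
```

Call:
drive_tool --pt "1 0 0 -20 0" --pt "1 0 0 -50 0" --pt "1 0 0 -80 0" --pt "1 0 0 -100 0" --pt "1 0 0 -100 0" --pt "1 0 0 -100 0"

```text
clock: 3.1
position: [593.9, 214.8, 155.9]
ee_rot: [0.981, -0.193, -0.0, -0.0]
contact_force: [-0.4, 0.2, -2.4]
gripper_width: 26.4
grasp_force: 59.2
```

Run:
```python
from h import *
s=arm.read_state();im=arm.get_image("wrist");sd=arm.get_image("side")
print(s["clock"],s["position"].round(1),s["ee_rot"].round(4),s["gripper_width"],s["contact_force"].round(2))
p=proj("side",s["position"])[0];print(p)
u,v=p.astype(int)
a=cv2.resize(sd[v-60:v+90,u-75:u+75],(560,560),interpolation=3)[:420]
cv2.imwrite("pics/g2.png",cv2.resize(np.hstack([im,a]),(800,300)))
cv2.imwrite("pics/w2.png",im);cv2.imwrite("pics/s2.png",sd)
for u,v in [(543,163)]: print(0)
```

```text
3.1 [593.9 214.8 155.9] [ 9.812e-01 -1.931e-01 -4.000e-04 -1.000e-04] 26.433909517472053 [-0.4   0.2  -2.45]
[249.38320538 252.6107708 ]
0
```

View pics/g2.png

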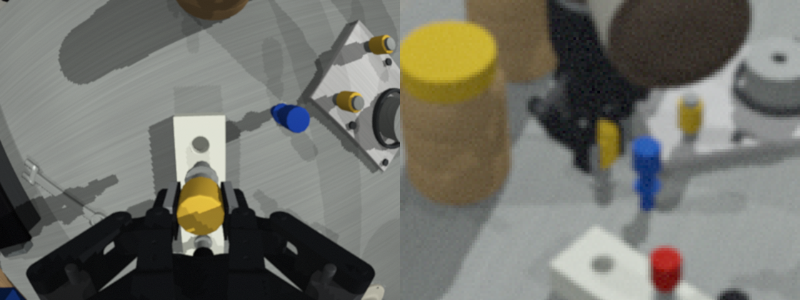

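The grip is good: the yellow pin is out, its hole in the rack is empty, and red and black still stand. Next I'll carry it so the boss sits under the wrist camera.

Call:
drive_tool --pt "1 -25 304 0 0" --pt "1 -25 304 0 0" --pt "1 -25 304 0 0" --pt "1 -25 304 0 0" --pt "1 -25 304 0 0" --pt "1 -25 304 0 0" --pt "1 -25 304 0 0" --pt "1 -25 304 0 0" --pt "1 -25 304 0 0" --pt "1 -25 304 0 0"

```text
clock: 4.2
position: [457.1, -55.9, 156.0]
ee_rot: [0.981, -0.192, -0.0, 0.0]
contact_force: [-0.2, -0.4, -0.7]
gripper_width: 26.6
grasp_force: 59.4
```

Run:
```python
from h import *
s=arm.read_state();im=arm.get_image("wrist");cv2.imwrite("pics/w3.png",im)
print(s["clock"],s["position"].round(1),s["ee_rot"].round(4),s["gripper_width"],s["contact_force"].round(2))
```

```text
4.2 [457.1 -55.9 156. ] [ 9.814e-01 -1.920e-01 -1.000e-04  1.000e-04] 26.600066613824715 [-0.16 -0.39 -0.7 ]
```

View pics/w3.png

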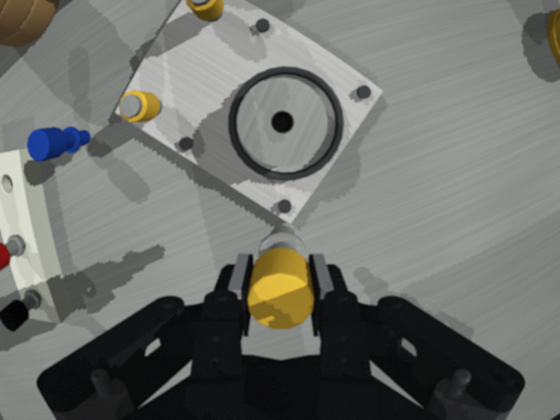

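The hole is at about (282,122) in the middle of the boss, with the pin's foot peeking out at about (281,228). I'll compute the hole's centre and the foot's offset.

Run:
```python
from h import *
s=arm.read_state();im=cv2.imread("pics/w3.png");g=cv2.cvtColor(im,cv2.COLOR_BGR2GRAY)
m=(g[95:150,255:310]<50).astype(np.uint8);n,l,st,c=cv2.connectedComponentsWithStats(m)
i=1+st[1:,4].argmax();h=c[i]+[255,95];print(st[i],h)
H=plane("wrist",*h,54,s);print("hole",H)
W=R.from_quat(s["ee_rot"]).as_matrix();print("tool dx dy dz",W.T@(H-s["position"]))
# project foot circle for tip (tx,ty,tz) in tool frame
p=arm.camera_params("wrist");T=np.linalg.inv(np.array(p["tool_from_camera"]));f=210/np.tan(np.radians(p["fov_y"])/2)
def pw(P):
    q=T[:3,:3]@np.array(P)+T[:3,3];r=np.hypot(q[0],q[1]);a=np.arctan2(r,q[2]);return np.array([p["cx"],p["cy"]])+f*a*q[:2]/r
for tz in(43,45,47): print(tz,[pw(P).round(1) for P in([8,0,tz],[0,8,tz],[0,-8,tz])], "collar",pw([13,0,tz-25]).round(1),pw([0,13,tz-27]).round(1),pw([0,-13,tz-27]).round(1),"headtop",pw([-14,0,tz-78]).round(1),pw([14,0,tz-50]).round(1))
cv2.imwrite("pics/w3c.png",cv2.resize(im[210:340,220:345],None,fx=4,fy=4,interpolation=3))
```

```text
[ 17  17  21  20 335] [281.95522388 121.60298507]
hole [521.07716613 -82.82386462  54.        ]
tool dx dy dz [ 69.49342037   0.87132875 101.9844918 ]
43 [array([280.9, 226.6]), array([294., 239.]), array([267.8, 239. ])] collar [281. 233.] [305.4 257.2] [256.6 257.2] headtop [281.2 338.5] [281.1 250. ]
45 [array([280.9, 225.5]), array([293.9, 237.8]), array([267.9, 237.8])] collar [281.  231.7] [305.2 255.7] [256.8 255.7] headtop [281.2 335.5] [281.1 248.3]
47 [array([280.9, 224.4]), array([293.8, 236.6]), array([268. , 236.6])] collar [281.  230.5] [304.9 254.2] [257.1 254.2] headtop [281.2 332.7] [281.1 246.6]
```

View pics/w3c.png

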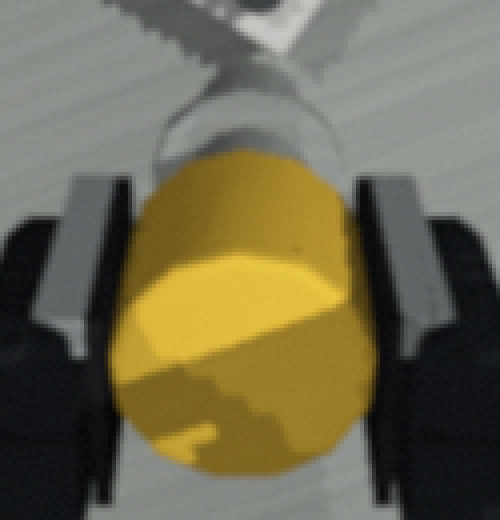

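The hole is at (521.1,-82.8), consistent with the top camera. The pin's foot leans about +2 mm in tool y from a slight tilt of about 0.03 rad, with tz about 46.5. So the shift is x 69, y -1. I'll go over the hole first, then down to about 4 mm above the boss.

Call:
drive_tool --pt "1 35 -1 0 0" --pt "1 69 -1 0 0" --pt "1 69 -1 15 0" --pt "1 69 -1 35 0" --pt "1 69 -1 46 0" --pt "1 69 -1 50 0" --pt "1 69 -1 50 0" --pt "1 69 -1 50 0" --pt "1 69 -1 50 0"

```text
clock: 5.15
position: [521.2, -81.8, 107.3]
ee_rot: [0.981, -0.192, 0.001, -0.0]
contact_force: [-0.2, 0.7, -1.6]
gripper_width: 26.6
grasp_force: 59.4
```

Run:
```python
from h import *
s=arm.read_state();im=arm.get_image("wrist");sd=arm.get_image("side")
print(s["clock"],s["position"].round(1),s["contact_force"].round(2))
u,v=proj("side",[521,-83,60])[0].astype(int);print(u,v)
a=cv2.resize(sd[v-35:v+35,u-35:u+35],(420,420),interpolation=3)
b=cv2.resize(im[170:270,230:330],(420,420),interpolation=3)
cv2.imwrite("pics/g4.png",cv2.resize(np.hstack([b,a]),(800,400)))
```

```text
5.15 [521.2 -81.8 107.3] [-0.24  0.73 -1.6 ]
316 212
```

View pics/g4.png

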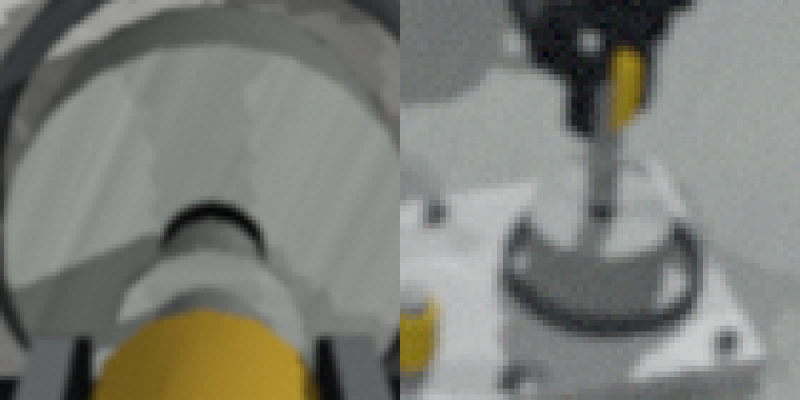

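The foot is directly over the hole, with an even crescent of hole rim visible around it and lateral agreement within about 0.5 mm. I'll lower gently.

Call:
drive_tool --pt "1 0 0 1 0" --pt "1 0 0 2 0" --pt "1 0 0 3 0" --pt "1 0 0 4 0" --pt "1 0 0 5 0" --pt "1 0 0 6 0" --pt "1 0 0 7 0" --pt "1 0 0 8 0" --pt "1 0 0 8 0" --pt "1 0 0 8 0"

```text
clock: 6.25
position: [520.6, -82.0, 98.3]
ee_rot: [0.981, -0.193, -0.0, 0.0]
contact_force: [0.5, -0.2, -0.1]
gripper_width: 26.4
grasp_force: 59.4
```

Call:
drive_tool --pt "1 0 0 1 0" --pt "1 0 0 2 0" --pt "1 0 0 3 0" --pt "1 0 0 4 0" --pt "1 0 0 4 0" --pt "1 0 0 4 0"

```text
clock: 6.85
position: [520.9, -82.0, 95.2]
ee_rot: [0.981, -0.192, 0.0, 0.0]
contact_force: [-1.6, 0.6, 5.0]
gripper_width: 26.2
grasp_force: 60.1
```

Contact is 5 N at z 95.2. Since TCP was 46.6 mm above the foot when gripped, the foot is at about 48.6, which matches the follower 5 mm inside the hole. I'll press on in small steps.

Call:
drive_tool --pt "1 0 0 1 0" --pt "1 0 0 2 0" --pt "1 0 0 3 0" --pt "1 0 0 4 0" --pt "1 0 0 5 0" --pt "1 0 0 6 0" --pt "1 0 0 6 0" --pt "1 0 0 6 0"

```text
clock: 7.65
position: [521.0, -82.1, 89.4]
ee_rot: [0.981, -0.192, 0.001, 0.0]
contact_force: [-1.6, 0.6, 6.2]
gripper_width: 26.7
grasp_force: 60.2
```

It's sliding, so the pin is in the hole.

Call:
drive_tool --pt "1 0 0 1.5 0" --pt "1 0 0 3 0" --pt "1 0 0 4.5 0" --pt "1 0 0 6 0" --pt "1 0 0 7.5 0" --pt "1 0 0 9 0" --pt "1 0 0 10 0" --pt "1 0 0 11 0" --pt "1 0 0 11 0" --pt "1 0 0 11 0"

```text
clock: 8.65
position: [521.0, -82.1, 78.3]
ee_rot: [0.981, -0.192, 0.0, 0.0]
contact_force: [-1.6, 0.4, 6.3]
gripper_width: 26.5
grasp_force: 60.2
```

Call:
drive_tool --pt "1 0 0 1 0" --pt "1 0 0 2 0" --pt "1 0 0 3 0" --pt "1 0 0 3.5 0" --pt "1 0 0 4 0" --pt "1 0 0 4 0" --pt "1 0 0 4 0"

```text
clock: 9.35
position: [521.2, -82.1, 75.5]
ee_rot: [0.981, -0.192, 0.001, 0.0]
contact_force: [-3.6, 0.8, 12.7]
gripper_width: 26.5
grasp_force: 60.8
```

Call:
drive_tool --pt "1 0 0 0.5 0" --pt "1 0 0 1 0" --pt "1 0 0 1 0" --pt "1 0 0 1 0"

```text
clock: 9.75
position: [521.3, -82.2, 75.4]
ee_rot: [0.981, -0.192, 0.001, 0.0]
contact_force: [-5.4, 1.3, 18.1]
gripper_width: 26.4
grasp_force: 61.3
```

The force rose to 18 N with no further travel, so the collar is on the boss. I'll relax the push, open and retreat.

Call:
drive_tool --pt "1 0 0 -1.5 0" --pt "1 0 0 -1.5 0" --pt "-0.3 0 0 -1.5 0" --pt "-0.3 0 0 -1.5 0" --pt "-0.3 0 0 -1.5 0" --pt "-0.3 0 0 -1.5 0" --pt "-0.3 0 0 -1.5 0" --pt "-0.3 0 0 -20 0" --pt "-0.3 0 0 -50 0" --pt "-0.3 0 0 -90 0" --pt "-0.3 0 0 -110 0" --pt "-0.3 0 0 -110 0"

```text
clock: 10.95
position: [522.7, -81.9, 185.8]
ee_rot: [0.981, -0.192, 0.004, -0.001]
contact_force: [1.1, 0.4, -0.1]
gripper_width: 55.6
grasp_force: 0.0
```

Run:
```python
from h import *
s=arm.read_state();im=arm.get_image("wrist");sd=arm.get_image("side")
print(s["clock"],s["position"].round(1),s["contact_force"].round(2),s["gripper_width"],s["joint_vel"].round(3))
a=cv2.resize(sd[170:340,215:385],(420,420),interpolation=3)
cv2.imwrite("pics/g5.png",cv2.resize(np.hstack([im,a]),(800,343)))
```

```text
10.95 [522.7 -81.9 185.8] [ 1.07  0.36 -0.13] 55.57041115593023 [-0.     0.044 -0.068 -0.03   0.031  0.   ]
```

View pics/g5.png

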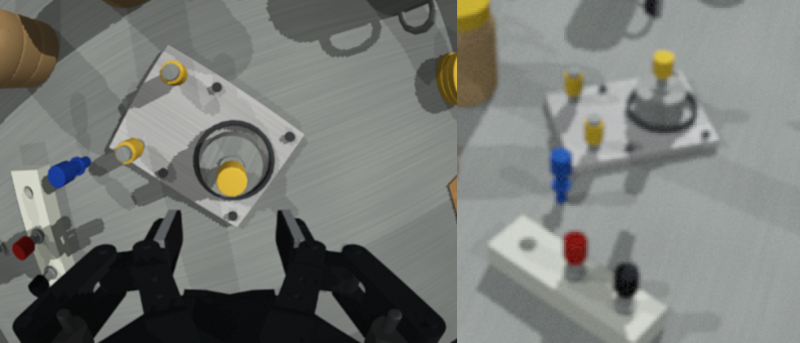

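The yellow pin stands upright in the boss, collar down (wrist view (232,180) and side view (663,65) of the composite). The gripper is clear, and red and black are still in the rack. I'll hand in the job.

```bash
python3 -c "
from bench import arm
print(arm.job_done())"
```

```text
the job is handed in; nothing more can be done
None
```

The yellow pin is pressed home in the boss's hole with its collar on the boss and released. The wrist force peaked at about 18 N in the readings, nothing else was seen to move, and the job was handed in after about 11 s; the hand-in gave no verdict.

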